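# Set the potted succulent in its clay cover pot under the desk lamp

### The arm

A 6-joint arm with a two-finger parallel gripper is mounted at the origin on the work surface. World frame = base frame: x ahead of the robot, y to its left, z up, the work surface at z = 0. Lengths are in m, angles in rad, forces in N, time in s.
With the tool pointing down it reaches from about 0.35 to 0.85 m from the base axis. Payload 8.1 kg.
Tool frame: the origin (TCP) lies at the very end of the fingers, on their centre line; the grasp point (between the pads) lies 19 mm behind it; z points along the fingers, y is the direction in which the jaws open and shut (so a half turn about z gives the same grasp; the last joint's range is limited). The gripper opens to 93 mm and grips with 3 to 60 N. Pads are 15 mm wide; open, the fingers measure 128 mm over their backs; the gripper's body (75 mm by 188 mm) begins 65 mm behind the grasp point.
Start: joints at [-1.382, 0.13, 1.488, -0, 1.523, -0.085], TCP at [0.162, -0.578, 0.219] pointing down, gripper open.
Joint ranges: [-2.96, 2.96], [-0.89, 2.26], [0.02, 2.5], [-1.34, 4.48], [0, 2.73], [-2.66, 2.66]. Speed limits (rad/s): [2.39, 2.39, 2.79, 3.14, 3.14, 3.14].

### API

Orientations are given as a rotation vector (axis times angle).
In Python, from plant import robot gives the robot as it stands.
- The arm moves only by the shell command python3 -m inch 'ROWS' [FORCE]. ROWS is JSON, a list that holds one entry, the list of rows, each a list of 7 numbers: the shift along the tool's x, y, z in cm, then the turn, a rotation vector about the tool's x, y, z in degrees, then the gripper command: -1 is fully open, 1 is shut, values between are in proportion. A call has 1 to 5 rows; each row shifts and turns the commanded pose from where the row before left it, along the tool's axes as they then stand; what a row does not reach is not made up. A row lasts 1/10 s, in which the tool goes at most 50 mm and 8.59 degrees, less where a joint would pass 70% of its speed; a pose out of reach is approached as far as the arm can. A call with a gripper value outside its range is refused whole. The fingers move at their own pace and stop on an object; FORCE is the grip in N (left out, the last holds). Time passes only in rows, so rows that do not move let the fingers close. It gives the time, the measured TCP pose, the force and the opening at its end, in the units of the state.
- robot.read_state(): the state, without advancing time (a new reading comes with each control period).
- robot.read_camera(name): name is "scene" or "top" or "wrist"; returns a dict with "image" (420x560x3 uint8, blue, green, red), "K" (3x3 intrinsics, pixels), "R" (3x3) and "t" (3): a world point X has camera coordinates R X + t; the wrist camera has in their place "tool_from_camera" (4x4, takes a point from camera to tool coordinates, whose origin is the TCP and whose axes are the flange's). Camera axes: x right, y down, z forward; pixel columns grow to the right and rows downward; lengths in m; the calibration is good to about 2 mm. A picture is of the moment at which its call begins: read the wrist's pose just before it. There is no depth.
- robot.close_job(): hands the job in, once; it reports no verdict.
The state is a dict: "t": time; "q": joint angles; "dq": joint speeds; "joint_torque": joint torques, N m; "tool_pos": TCP position; "orientation": TCP orientation; "force": force on the tool from outside, world axes, zero at the start; "wrist_torque": the same for the moment, N m; "opening": finger opening in m.
Only numpy, scipy, OpenCV 4.12 (cv2) and the standard library are available. Lean on these libraries where they do the work, as an engineer would, in place of code of your own. Each camera call takes 0.05 s, during which the arm holds its last target. There are 200 camera calls.

### The job

Take the potted succulent and lower it upright into the clay cover pot that stands under the lamp's head, where the head leaves no room for a hand coming straight down. Set it down gently, stopping as soon as you feel it come to rest in the taper (no dropping, no pressing it in, or it wedges tight), then let go and draw back. Leave the cover pots where they stand and the other things undisturbed, and do not bump the lamp.

Things in the scene. Friction and masses are not known exactly. Their poses are not given: they have to be found in the camera images.
- pot: Potted succulent: terracotta flower pot 108 mm tall, free, 270-470 g. Foot 46 mm across; tapered body, diameter growing evenly from 46 mm at the foot to 62 mm at height 72; above it a straight collar 64.4 mm across up to the rim at 108. A flat green rosette rises up to 12 mm above the rim. It stands upright, left or right of the lamp. Origin: centre of the underside; z up its axis.
- cover_a: One of two hand-thrown clay cover pots, empty, free, 380-560 g; outside alike: 96 mm high, rim 76 mm across. Inside it tapers as the pot does, to a floor at 12 mm. One mouth is 54 mm wide, the other 58, and either may be under the lamp: the pot comes to rest, to be felt, with its underside 37-64 mm above the cover's. A one-sided touch can stick higher up. Origin: centre of underside.
- cover_b: One of two hand-thrown clay cover pots, empty, free, 380-560 g; outside alike: 96 mm high, rim 76 mm across. Inside it tapers as the pot does, to a floor at 12 mm. One mouth is 54 mm wide, the other 58, and either may be under the lamp: the pot comes to rest, to be felt, with its underside 37-64 mm above the cover's. A one-sided touch can stick higher up. Origin: centre of underside.
- lamp: White desk lamp, fixed: round base 130 mm across, 16 mm high, with a push switch. Stem at local x = +30 mm, 350 mm high; from its top an arm runs along local -x (roughly towards the robot) to the head. Origin: centre of the base's underside, z up. The cover pot to use stands 130-146 mm from the origin along local -x, within 12 mm sideways.
- lamp_head (a point): Centre of the underside of the lamp's head: a level disc 100 mm across, 24 mm thick, 315 mm above the ledge, 110 mm from the lamp's origin along local -x. It hangs over the cover pot: a hand pointing straight down cannot get in, one slanted 35 to 45 degrees and coming from the local -x side can.
- pencil_case: Bystander: green plastic pencil case with a snap lid, 202 x 77 x 40 mm, free; origin centre of underside, long axis its x.
- phone_stand: Bystander: dark silicone phone stand, base 90 x 74 mm, about 95 mm high, free; origin centre of the base's underside.
- bottle_opener: Bystander: flat steel bottle opener lying on the ledge, 125 x 42 x 6 mm, free; origin on its underside, long axis its x.
- tea_glass: Bystander: empty tea glass, 88 mm high, 62 mm across at the rim, free; origin centre of the underside.

How it is judged:
On the way, in this order (a step that is already met when the one before it is completed fails the run):
1. the succulent's pot is lifted off the ledge in the gripper (height (world z) of pot above 0.03 m and contact force between the fingers and pot above 1 N), for 0.2 s.
2. still held, it has been lowered into the cover pot under the lamp to within 10 mm of its rest and touches it ((((horizontal distance between cover_a and lamp_head below 0.06 m and horizontal distance between pot and cover_a below 0.006 m and z of pot in the frame of cover_a between 0.056 and 0.069 m) and contact force between pot and cover_a above 0.3 N) or ((horizontal distance between cover_b and lamp_head below 0.06 m and horizontal distance between pot and cover_b below 0.006 m and z of pot in the frame of cover_b between 0.039 and 0.052 m) and contact force between pot and cover_b above 0.3 N)) and contact force between the fingers and pot above 1 N), for 0.1 s.
At the end, for the whole second after the job is handed in: The succulent's pot rests in the cover pot under the lamp's head, fully down in the taper to within 5 mm, centred within 4 mm, upright within 4 degrees, released and still; both cover pots upright and within 20 mm of where they stood (((horizontal distance between cover_a and lamp_head below 0.06 m and horizontal distance between pot and cover_a below 0.004 m and z of pot in the frame of cover_a between 0.056 and 0.064 m) or (horizontal distance between cover_b and lamp_head below 0.06 m and horizontal distance between pot and cover_b below 0.004 m and z of pot in the frame of cover_b between 0.039 and 0.047 m)) and angle between each of pot, cover_a, cover_b's own z axis and vertical below 0.07 rad and linear speed of pot below 0.01 m/s and angular speed of pot below 0.05 rad/s and distance of each of cover_a, cover_b from where it was at the start of the episode below 0.02 m); the robot touches nothing.
It fails at once if the pot is forced into or dropped onto a cover pot (over 30 N between them): wedged (contact force between pot and cover_a above 30 N or contact force between pot and cover_b above 30 N).
It fails at once if the lamp is bumped (over 4 N) (contact force between any of the arm, the fingers, pot, cover_a, cover_b and lamp above 4 N).
It fails at once if a bystander is shifted by more than 20 mm (distance of any of pencil_case, phone_stand, bottle_opener, tea_glass from where it was at the start of the episode above 0.02 m).
It fails at once if a cover pot is shifted by more than 30 mm (distance of any of cover_a, cover_b from where it was at the start of the episode above 0.03 m).
It also fails if it takes over 48 s, if anything falls off the work surface, if the arm or the gripper's body presses on something with over 40 N, if the wrist force passes 120 N, or if a joint passes its speed limit or range.

## Working session

There is one attempt and no reset: what is moved stays moved. The work goes in short steps, Python scripts to look and compute and a shell command to move; the robot and the scene stay as the last step left them, time stands still between calls to the robot, and variables do not carry over. Pictures are saved under pics/ and viewed, about 8 in all and at most 12, crops included, and the job is handed in when it is done.

```bash
ls; mkdir -p pics; python3 - <<'E'
from plant import robot
import cv2,numpy as np
s=robot.read_state();print({k:np.round(v,3) for k,v in s.items()})
for n in("scene","top"):
    c=robot.read_camera(n);cv2.imwrite(f"pics/{n}0.png",c["image"])
    np.savez(f"pics/{n}0.npz",K=c["K"],R=c["R"],t=c["t"]);print(n,c["K"],c["R"],c["t"])
E
```

```text
pics
{'t': np.float64(0.0), 'q': array([-1.382,  0.131,  1.489,  0.   ,  1.523, -0.085]), 'dq': array([-0.   , -0.   ,  0.   , -0.   , -0.001, -0.   ]), 'joint_torque': array([-3.0000e-03, -5.5984e+01, -4.9177e+01,  7.7000e-02,  3.6000e-02,
       -0.0000e+00]), 'tool_pos': array([ 0.162, -0.577,  0.218]), 'orientation': array([-3.11 , -0.428,  0.   ]), 'force': array([-0.238, -0.343,  0.119]), 'wrist_torque': array([ 0.04 ,  0.026, -0.02 ]), 'opening': np.float64(0.093)}
scene [[444.03092188   0.         283.22003514]
 [  0.         444.03092188 205.51155695]
 [  0.           0.           1.        ]] [[ 0.76482801  0.64413209  0.01148773]
 [ 0.48052607 -0.55850733 -0.67613923]
 [-0.42910699  0.52265038 -0.73668431]] [-0.47491488 -0.12582759  1.63663496]
top [[503.92050304   0.         281.19754238]
 [  0.         503.92050304 208.00128551]
 [  0.           0.           1.        ]] [[-2.19787720e-04 -9.99998703e-01  1.59525085e-03]
 [-9.95780058e-01  7.24612093e-05 -9.17718448e-02]
 [ 9.17716102e-02 -1.60868930e-03 -9.95778782e-01]] [0.02381687 0.59609408 1.24966307]
```

View pics/scene0.png

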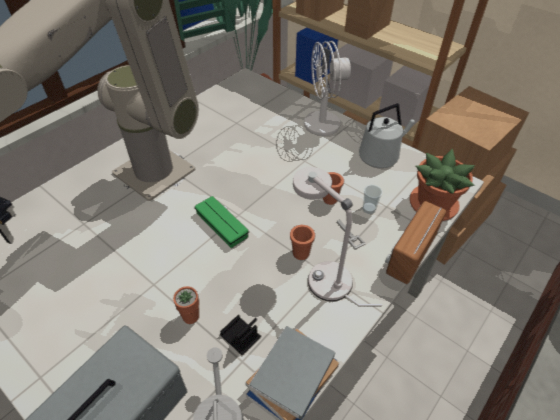

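View pics/top0.png

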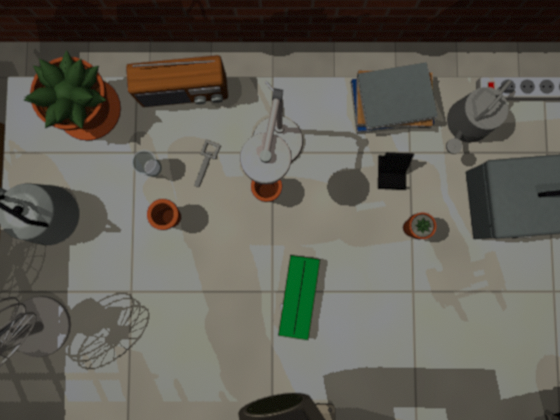

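The scene view shows the succulent at (187,305). The cover under the lamp is at (302,242) and the other one at (333,187). In the top view these are at (423,226), (266,188) and (163,214), with the lamp head at (265,158) and the base at (278,140). I'll zoom in on these spots and overlay the masks.

```bash
cat > h.py <<'E'
import numpy as np,cv2
class C:
    def __init__(s,n,f=None):
        d=np.load(f"pics/{n}.npz");s.K,s.R,s.t=d["K"],d["R"],d["t"];s.im=cv2.imread(f"pics/{n}.png")
    def ray(s,p,z):
        o=-s.R.T@s.t;d=s.R.T@np.linalg.inv(s.K)@[p[0],p[1],1];return o+d*(z-o[2])/d[2]
    def pix(s,X):
        v=s.K@(s.R@np.array(X)+s.t);return v[:2]/v[2]
E
python3 - <<'E'
from h import *
S,T=C("scene0"),C("top0")
def g(c,u,v,z): return np.round(c.ray((u,v),z),3)
print("pot",g(S,187,296,.108),g(T,423,226,.108));print("covA",g(S,302,233,.096),g(T,266,188,.096));print("covB",g(S,333,180,.096),g(T,163,212,.096))
print("head",g(S,310,182,.339),g(T,265,158,.339));print("base",g(S,331,281,.016),g(T,278,140,.016))
o=[]
for c,b in((S,(187,305)),(S,(302,242)),(S,(320,190)),(T,(423,226)),(T,(266,170)),(T,(163,212))):
    u,v=b;k=cv2.resize(c.im[v-32:v+32,u-32:u+32],(256,256),interpolation=cv2.INTER_CUBIC);cv2.putText(k,f"{u-32},{v-32}",(2,12),0,.4,(255,0,0),1);o.append(k)
cv2.imwrite("pics/m1.png",np.vstack([np.hstack(o[:3]),np.hstack(o[3:])]))
for n,c in(("S",S),("T",T)):
    h=cv2.cvtColor(c.im,cv2.COLOR_BGR2HSV);m=((h[...,0]<14)|(h[...,0]>172))&(h[...,1]>120)&(h[...,2]>40)
    N,l,st,ce=cv2.connectedComponentsWithStats(m.astype(np.uint8))
    for i in range(1,N):
        if 80<st[i,4]<3000:print(n,st[i],ce[i].round(1))
E
```

```text
pot [ 0.549 -0.307  0.108] [ 0.546 -0.312  0.108]
covA [0.64  0.062 0.096] [0.638 0.06  0.096]
covB [0.577 0.307 0.096] [0.58  0.307 0.096]
head [0.667 0.045 0.339] [0.664 0.055 0.339]
base [0.78  0.029 0.016] [0.774 0.032 0.016]
S [273   0   7  83 464] [276.2  38.8]
S [ 412    0   52  148 1103] [438.2  69.3]
S [446   0  41 103 629] [466.9  48. ]
S [  0  72 105  62 964] [ 46.2 104.5]
S [330 173  13  20 155] [336.4 181.3]
S [291 225  23  35 602] [301.5 240.9]
S [175 297  23  27 320] [189.1 311.7]
T [ 127   56   97   40 1766] [174.6  74.4]
T [  53   73   67   67 1400] [ 96.7 115.7]
T [ 32 103  15  19 120] [ 39.5 111.1]
T [251 180  31  22 472] [266.7 190.6]
T [147 199  33  31 688] [163.2 213.9]
T [404 213  33  26 277] [418.1 226.5]
```

View pics/m1.png

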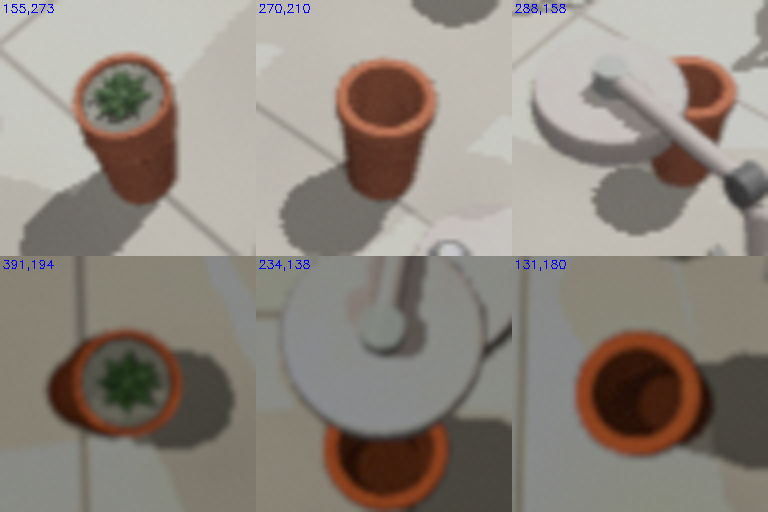

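```bash
cat >> h.py <<'E'
from scipy.spatial.transform import Rotation as Ro
def goal(g,yaw,tilt):
    "grasp point g, horizontal heading yaw, tilt from vertical (deg) -> TCP, rotation"
    d=np.array([np.cos(np.radians(yaw)),np.sin(np.radians(yaw)),0]);u=np.array([0,0,1.]);a=np.radians(tilt)
    z=d*np.sin(a)-u*np.cos(a);x=d*np.cos(a)+u*np.sin(a);M=np.c_[x,np.cross(z,x),z]
    return np.array(g)+.019*z,Ro.from_matrix(M)
def delta(s,p,R=None):
    R0=Ro.from_rotvec(s["orientation"]);print("shift cm",np.round(R0.inv().apply(p-s["tool_pos"])*100,2))
    if R is not None: print("turn deg",np.round(np.degrees((R0.inv()*R).as_rotvec()),2))
    return R0
E
python3 - <<'E'
from h import *
from plant import robot
S,T=C("scene0"),C("top0")
def g(c,u,v,z): return np.round(c.ray((u,v),z),4)
print("pot",g(S,186.0,296.3,.108),g(T,422.6,225.3,.108));print("covA",g(S,302.4,234.3,.096),g(T,266.2,186,.096));print("covB",g(T,162.5,213.8,.096))
# head top disc: left 532-512, right 690-512 in crop 3; top crop centre (382-256, 345-256)
print("head",g(T,234+127/4,138+88/4,.339))
# widths as check
print("pot dia",np.linalg.norm(g(T,391+74/4,225,.108)-g(T,391+182/4,225,.108)),"cov",np.linalg.norm(g(T,234+69/4,186,.096)-g(T,234+192/4,186,.096)))
s=robot.read_state()
pot=(.547,-.310)
y=np.degrees(np.arctan2(pot[1],pot[0]));print(y)
d=np.array([np.cos(np.radians(y)),np.sin(np.radians(y)),0])
p,R=goal(np.array([*pot,.092])-d*.14+[0,0,.14],y,45);print(p,R.as_rotvec());delta(s,p,R)
E
```

```text
pot [ 0.5478 -0.3095  0.108 ] [ 0.5475 -0.3109  0.108 ]
covA [0.6441 0.0594 0.096 ] [0.643  0.0599 0.096 ]
covB [0.5759 0.308  0.096 ]
head [0.6604 0.054  0.339 ]
pot dia 0.064 cov 0.074
-29.54142505381421
[ 0.43688855 -0.2475968   0.21856497] [ 2.64455696 -0.69727612  1.09541136]
shift cm [ 35.36 -24.3   -0.04]
turn deg [-17.83  42.62  42.8 ]
```

```bash

python3 -m inch '[[[3.2,-2.2,0,0,0,0,-1],[3.2,-2.2,0,0,0,0,-1],[3.2,-2.2,0,0,0,0,-1],[3.2,-2.2,0,0,0,0,-1],[3.2,-2.2,0,0,0,0,-1]]]'
python3 -m inch '[[[3.2,-2.2,0,0,0,0,-1],[3.2,-2.2,0,0,0,0,-1],[3.2,-2.2,0,0,0,0,-1],[3.2,-2.2,0,0,0,0,-1],[3.2,-2.2,0,0,0,0,-1]]]'
python3 -m inch '[[[3.2,-2.2,0,0,0,0,-1],[0,0,0,-2.2,5.3,5.3,-1],[0,0,0,-2.2,5.3,5.3,-1],[0,0,0,-2.2,5.3,5.3,-1],[0,0,0,-2.2,5.3,5.3,-1]]]'
python3 -m inch '[[[0,0,0,-2.2,5.3,5.3,-1],[0,0,0,-2.2,5.3,5.3,-1],[0,0,0,-2.2,5.3,5.3,-1],[0,0,0,-2.2,5.3,5.3,-1],[0,0,0,0,0,0,-1]]]'
cat > w.py <<'E'
from h import *
from plant import robot
import sys
s=robot.read_state();c=robot.read_camera("wrist");cv2.imwrite(f"pics/{sys.argv[1]}.png",c["image"])
M=c["tool_from_camera"];Rt=Ro.from_rotvec(s["orientation"]).as_matrix()
Rc=Rt@M[:3,:3];o=Rt@M[:3,3]+s["tool_pos"]
np.savez(f"pics/{sys.argv[1]}.npz",K=c["K"],R=Rc.T,t=-Rc.T@o);print("cam",o.round(3),s["tool_pos"].round(4),s["t"],s["q"].round(2),s["force"].round(2))
E
python3 w.py w1; python3 - <<'E'
from h import *
from plant import robot
p,R=goal([.5477,-.310,.092],-29.5,45);delta(robot.read_state(),p,R)
print(C("w1").pix([.5477,-.310,.108]))
E
```

```text
t: 0.6
tool_pos: [0.2871, -0.427, 0.2182]
orientation: [-3.112, -0.428, 0.0]
force: [0.4, 0.6, -0.3]
opening: 0.0928
t: 1.1
tool_pos: [0.4114, -0.2778, 0.2183]
orientation: [-3.112, -0.429, 0.0]
force: [0.7, 0.2, 0.7]
opening: 0.0933
t: 1.6
tool_pos: [0.4359, -0.2495, 0.2185]
orientation: [2.979, -0.156, 0.588]
force: [-0.2, -0.1, 1.3]
opening: 0.093
t: 2.1
tool_pos: [0.4602, -0.2635, 0.2111]
orientation: [2.67, -0.693, 1.063]
force: [-0.2, -0.1, 0.6]
opening: 0.0927
cam [ 0.409 -0.236  0.386] [ 0.4602 -0.2635  0.2111] 2.1 [-0.72 -0.89  2.47  0.2   0.83  1.28] [-0.2  -0.14  0.57]
shift cm [-1.09 -0.15 17.51]
turn deg [-0.37  1.58  0.53]
[277.65818135 197.81317966]
```

View pics/w1.png

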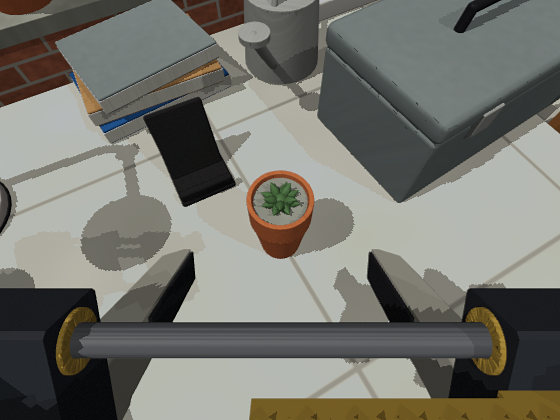

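The succulent's rim is centred at (280.5,198). The calibration predicted (278,198), so they agree to about 2.5 mm. The way in is clear, with the phone stand behind and to the left. q2 is at its lower limit here, but moving forward takes it off the limit.

```bash

python3 -m inch '[[[-0.3,0,2.5,0,0.4,0.1,-1],[-0.3,0,2.5,0,0.4,0.1,-1],[-0.3,0,2.5,0,0.4,0.1,-1],[-0.2,0,2.5,0,0.4,0.2,-1],[0,0,0,0,0,0,-1]]]'
python3 w.py w2; python3 - <<'E'
from h import *
from plant import robot
p,R=goal([.5477,-.310,.092],-29.5,45);delta(robot.read_state(),p,R)
c=C("w2");print(c.pix([.5477,-.310,.108]))
h=cv2.cvtColor(c.im,cv2.COLOR_BGR2HSV);m=((h[...,0]<14)|(h[...,0]>172))&(h[...,1]>110)&(h[...,2]>60)
N,l,st,ce=cv2.connectedComponentsWithStats(m.astype(np.uint8))
for i in range(1,N):
    if st[i,4]>500 and 100<ce[i][1]<330:
        x,y,w,hh=st[i][:4];print(st[i],ce[i]);
        W=[(r,np.ptp(np.where(l[r]==i)[0]),np.where(l[r]==i)[0].mean()) for r in range(y,y+hh,8)];print(np.round(W,0).tolist())
        b=max(range(y,y+hh),key=lambda r:np.ptp(np.where(l[r]==i)[0]));q=np.where(l[b]==i)[0];print("widest row",b,q.min(),q.max(),"->",c.ray(((q.min()+q.max())/2,b),.108))
E
```

```text
t: 2.65
tool_pos: [0.5143, -0.2943, 0.1326]
orientation: [2.652, -0.695, 1.096]
force: [-1.3, -0.0, -0.3]
opening: 0.0929
cam [ 0.459 -0.265  0.306] [ 0.5143 -0.2943  0.1326] 2.65 [-0.69 -0.51  2.41  0.28  0.48  1.2 ] [-1.32 -0.04 -0.29]
shift cm [-0.42 -0.23  7.5 ]
turn deg [-0.35  0.05 -0.03]
[275.34456694 223.14308641]
[ 230  184   98  115 3999] [279.21755439 246.39509877]
[[184.0, 18.0, 279.0], [192.0, 57.0, 278.0], [200.0, 76.0, 279.0], [208.0, 87.0, 278.0], [216.0, 93.0, 278.0], [224.0, 97.0, 278.0], [232.0, 96.0, 279.0], [240.0, 93.0, 277.0], [248.0, 88.0, 280.0], [256.0, 83.0, 280.0], [264.0, 76.0, 279.0], [272.0, 66.0, 279.0], [280.0, 51.0, 280.0], [288.0, 40.0, 280.0], [296.0, 22.0, 280.0]]
widest row 224 230 327 -> [ 0.54614056 -0.31149374  0.108     ]
```

```bash

python3 -m inch '[[[-0.4,-0.1,1.5,0,0,0,-1],[0,0,2,0,0,0,-1],[0,0,2,0,0,0,-1],[0,0,2,0,0,0,-1],[0,0,0,0,0,0,-1]]]'
python3 - <<'E'
from h import *
from plant import robot
p,R=goal([.547,-.311,.092],-29.5,45);delta(robot.read_state(),p,R)
E
python3 -m inch '[[[0,0,0,0,0,0,0.2],[0,0,0,0,0,0,0.3],[0,0,0,0,0,0,0.5],[0,0,0,0,0,0,1],[0,0,0,0,0,0,1]]]' 20
```

```text
t: 3.2
tool_pos: [0.5603, -0.3189, 0.0812]
orientation: [2.647, -0.695, 1.104]
force: [-0.2, 0.7, -0.0]
opening: 0.093
shift cm [-0.33 -0.03  0.04]
turn deg [-0.32 -0.21 -0.06]
t: 3.7
tool_pos: [0.56, -0.3189, 0.0819]
orientation: [2.644, -0.696, 1.107]
force: [-0.8, 0.9, 3.6]
opening: 0.0643
```

```bash

python3 -m inch '[[[0,0,0,0,0,0,1],[0.4,0,-0.4,0,0,0,1],[1,0,-1,0,0,0,1],[1.4,0,-1.4,0,0,0,1],[1.4,0,-1.4,0,0,0,1]]]'
python3 -m inch '[[[1.4,0,-1.4,0,0,0,1],[1.4,0,-1.4,0,0,0,1],[0.8,0,-0.8,0,0,0,1],[0,0,0,0,0,0,1],[0,0,0,0,0,0,1]]]'
python3 w.py w3; python3 - <<'E'
from h import *
from plant import robot
s=robot.read_state();R=Ro.from_rotvec(s["orientation"]).as_matrix();print("z axis",R[:,2],"y",R[:,1],s["wrist_torque"])
c=robot.read_camera("scene");o=C("scene0");u,v=c["image"].shape[:2]
cv2.imwrite("pics/s3.png",c["image"])
w=cv2.imread("pics/w3.png")
k=cv2.resize(c["image"][190:350,120:320],(700,560),interpolation=cv2.INTER_CUBIC)[:, :400]
cv2.imwrite("pics/m3.png",np.hstack([k,cv2.resize(w,(400,300))[:,:].copy() if 0 else cv2.copyMakeBorder(cv2.resize(w,(400,300)),0,260,0,0,0)]))
E
```

```text
t: 4.2
tool_pos: [0.5579, -0.3179, 0.1384]
orientation: [2.649, -0.698, 1.099]
force: [0.3, 0.5, -2.5]
opening: 0.064
t: 4.7
tool_pos: [0.5584, -0.3185, 0.1896]
orientation: [2.647, -0.697, 1.103]
force: [0.2, 0.4, -3.1]
opening: 0.0638
cam [ 0.502 -0.289  0.362] [ 0.5584 -0.3185  0.1896] 4.7 [-0.66 -0.41  2.24  0.21  0.54  1.29] [ 0.2   0.43 -3.09]
z axis [ 0.61889188 -0.34449319 -0.70590175] y [-0.4909474  -0.87117319 -0.0052842 ] [ 0.40261497  0.62745582 -0.0063203 ]
```

View pics/m3.png

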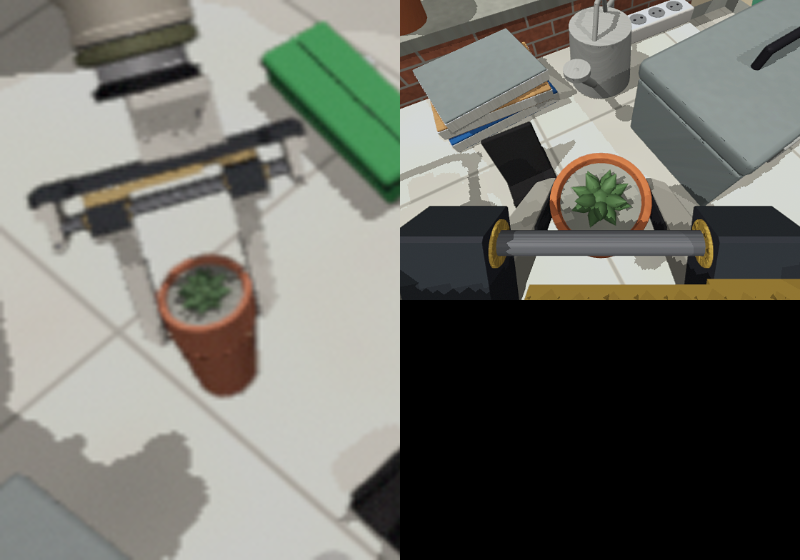

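```bash
python3 - <<'E'
from h import *
from plant import robot
S=C("scene0");print(S.ray((178.2,273.6),.2157))
c=robot.read_camera("top");T=C("top0");h=cv2.cvtColor(c["image"],cv2.COLOR_BGR2HSV)
m=((h[...,0]<14)|(h[...,0]>172))&(h[...,1]>120)&(h[...,2]>40)
N,l,st,ce=cv2.connectedComponentsWithStats(m.astype(np.uint8))
for i in range(1,N):
    if st[i,4]>60 and st[i,0]>350:print(st[i],ce[i])
cv2.imwrite("pics/t3.png",c["image"]);s=robot.read_state()
# green centroid
g=(h[...,0]>35)&(h[...,0]<85)&(h[...,1]>70);g[:, :380]=0;ys,xs=np.where(g);print("green",xs.mean(),ys.mean(),len(xs),T.ray((xs.mean(),ys.mean()),.2177))
h0=cv2.cvtColor(T.im,cv2.COLOR_BGR2HSV);g=(h0[...,0]>35)&(h0[...,0]<85)&(h0[...,1]>70);g[:, :380]=0;ys,xs=np.where(g);print("green0",xs.mean(),ys.mean(),T.ray((xs.mean(),ys.mean()),.11))
p,R=goal([.544,.0735,.2030],-8,45);delta(s,p,R)
E
```

```text
[ 0.54686787 -0.31237788  0.2157    ]
[366   0  50   8 283] [388.9434629    3.46289753]
[423 210  29  27 149] [440.34899329 220.56375839]
green 428.11981566820276 215.25345622119815 217 [ 0.56285451 -0.29230268  0.2177    ]
green0 415.1387283236994 207.5722543352601 [ 0.58948263 -0.29368613  0.11      ]
shift cm [-13.62 -33.92 -13.54]
turn deg [ 14.93  -0.13 -15.34]
```

```bash

python3 -m inch '[[[-0.6,-1.5,-0.6,0,0,0,1],[-1,-2.5,-1,0,0,0,1],[-1.3,-3.2,-1.3,0,0,0,1],[-1.3,-3.2,-1.3,0,0,0,1],[-1.3,-3.2,-1.3,0,0,0,1]]]'
python3 -m inch '[[[-1.3,-3.2,-1.3,0,0,0,1],[-1.3,-3.2,-1.3,0,0,0,1],[-1.3,-3.2,-1.3,0,0,0,1],[-1.3,-3.2,-1.3,0,0,0,1],[-1.3,-3.2,-1.3,0,0,0,1]]]'
python3 -m inch '[[[-1,-2.5,-1,0,0,0,1],[-0.6,-1.5,-0.6,0,0,0,1],[0,0,0,5,0,-5.1,1],[0,0,0,5,0,-5.1,1],[0,0,0,5,0,-5.1,1]]]'
python3 -m inch '[[[0,0,0,0,0,0,1]]]'
python3 w.py w4; python3 - <<'E'
from h import *
from plant import robot
p,R=goal([.544,.0735,.2030],-8,45);delta(robot.read_state(),p,R)
c=robot.read_camera("scene");cv2.imwrite("pics/s4.png",c["image"])
k=cv2.resize(c["image"][150:310,200:400],(600,480),interpolation=cv2.INTER_CUBIC)
w=cv2.imread("pics/w4.png");w=cv2.copyMakeBorder(cv2.resize(w,(200,150)),0,330,0,0,0)
cv2.imwrite("pics/m4.png",np.hstack([k,w]))
E
```

```text
t: 5.35
tool_pos: [0.5571, -0.1611, 0.19]
orientation: [2.645, -0.699, 1.103]
force: [0.1, 1.1, -3.0]
opening: 0.064
t: 5.85
tool_pos: [0.5545, 0.0166, 0.1941]
orientation: [2.666, -0.677, 1.091]
force: [-0.1, -0.6, -2.5]
opening: 0.0637
t: 6.35
tool_pos: [0.5526, 0.0448, 0.2027]
orientation: [2.868, -0.258, 1.131]
force: [-0.4, -0.4, -3.7]
opening: 0.0643
t: 6.45
tool_pos: [0.5525, 0.0429, 0.2028]
orientation: [2.866, -0.264, 1.13]
force: [0.8, -1.2, -3.8]
opening: 0.0645
cam [0.496 0.049 0.378] [0.5525 0.0429 0.2028] 6.45 [ 0.11 -0.7   2.38 -0.27  0.75  1.99] [ 0.78 -1.17 -3.8 ]
shift cm [-1.01 -2.91  0.99]
turn deg [ 0.96  2.02 -2.5 ]
```

View pics/m4.png

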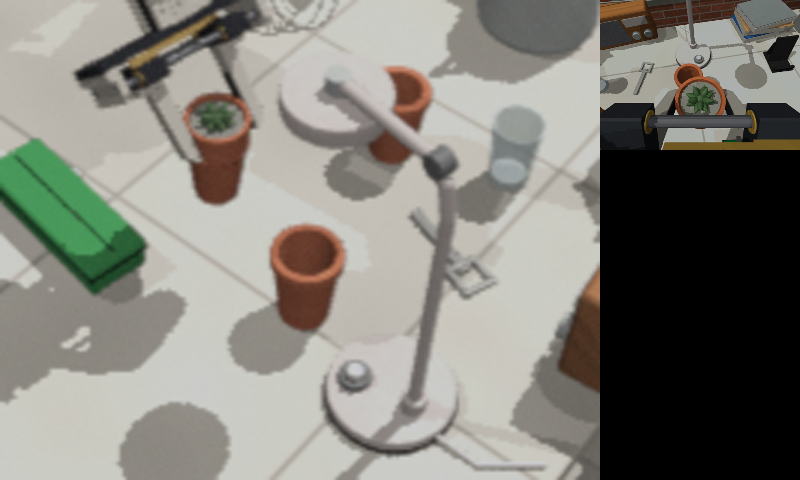

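The pot hangs upright in front of the cover under the lamp. In this crop its rim is at (218,120), which is scene (273,190). The lamp head is well clear of the hand. Next I correct the residual error.

```bash

python3 -m inch '[[[-0.5,-1.5,0.5,0,0,0,1],[-0.5,-1.4,0.5,0,0,0,1],[0,0,0,1,2,-2.5,1],[0,0,0,0,0,0,1],[0,0,0,0,0,0,1]]]'
python3 w.py w5; python3 - <<'E'
from h import *
from plant import robot
s=robot.read_state();p,R=goal([.544,.0735,.2030],-8,45);delta(s,p,R)
W=C("w5");h=cv2.cvtColor(W.im,cv2.COLOR_BGR2HSV)
print("pred pot rim",W.pix(np.array(s["tool_pos"])-.019*Ro.from_rotvec(s["orientation"]).as_matrix()[:,2]+[0,0,.0127]),"cover rim",W.pix([.6435,.0597,.096]))
x=W.im[60:340,140:440];cv2.imwrite("pics/m5.png",cv2.resize(x,(600,560),interpolation=cv2.INTER_CUBIC))
E
```

```text
t: 7.05
tool_pos: [0.5574, 0.0737, 0.1896]
orientation: [2.85, -0.193, 1.178]
force: [0.2, -0.1, -2.3]
opening: 0.0643
cam [0.495 0.082 0.363] [0.5574 0.0737 0.1896] 7.05 [ 0.19 -0.66  2.4  -0.37  0.68  2.1 ] [ 0.17 -0.12 -2.34]
shift cm [-0.05  0.21  0.04]
turn deg [-0.19  0.03  0.17]
pred pot rim [279.10539889 270.41679949] cover rim [282.31811438 207.35609261]
```

View pics/m5.png

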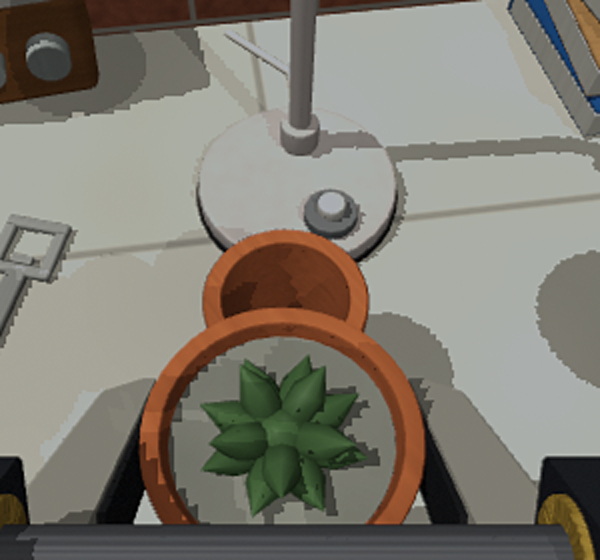

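The cover rim spans columns 210–324 and its far edge is at about row 175 in the full image. The pot rim spans 210–352 with its far edge at about row 213. I'll compare the far edges with the predictions.

```bash
python3 - <<'E'
from h import *
from plant import robot
W=C("w5");s=robot.read_state();R=Ro.from_rotvec(s["orientation"]).as_matrix();g=s["tool_pos"]-.019*R[:,2]
a=np.linspace(0,2*np.pi,181);ring=lambda c,r:np.array([W.pix([c[0]+r*np.cos(t),c[1]+r*np.sin(t),c[2]]) for t in a])
for n,c,r in(("pot",g+[0,0,.0127],.0322),("cover",[.6435,.0597,.096],.038)):
    q=ring(c,r);print(n,"cols",q[:,0].min(),q[:,0].max(),"far row",q[:,1].min())
    q2=ring(np.array(c)+[.005,0,0],r);print("  per +5mm x: far row",q2[:,1].min())
    q2=ring(np.array(c)+[0,.005,0],r);print("  per +5mm y: cols",q2[:,0].min())
h=cv2.cvtColor(W.im,cv2.COLOR_BGR2HSV);m=((h[...,0]<14)|(h[...,0]>172))&(h[...,1]>110)&(h[...,2]>60);m[:150]=0
for r in(195,205,210):q=np.where(m[r,180:380])[0]+180;print(r,q.min(),q.max())
for r in(265,270,275):q=np.where(m[r,190:370])[0]+190;print(r,q.min(),q.max())
print("top rows",np.where(m[:,283])[0][:1],[np.where(m[:,u])[0].min() for u in(270,276,281,288,295)])
p,Rg=goal([.6435,.0597,.2030],-8,45);delta(s,p,Rg);print(g)
E
```

```text
pot cols 207.18565800478743 350.98223076463654 far row 208.01533921384598
  per +5mm x: far row 199.42077556655917
  per +5mm y: cols 195.8790469083939
cover cols 240.2700175727551 324.37377907966146 far row 172.8296151851223
  per +5mm x: far row 168.61209799383303
  per +5mm y: cols 234.72635425427902
195 246 319
205 242 323
210 241 323
265 212 350
270 211 350
275 210 351
top rows [175] [np.int64(177), np.int64(175), np.int64(175), np.int64(175), np.int64(176)]
shift cm [7.05 0.23 7.14]
turn deg [-0.19  0.03  0.17]
[0.54438609 0.07546387 0.20366296]
```

```bash

python3 -m inch '[[[0.8,0.1,0.8,0,0,0,1],[1.6,0.1,1.6,0,0,0,1],[1.6,0,1.6,0,0,0,1],[1.6,0,1.6,0,0,0,1],[1,0,1,0,0,0,1]]]'
python3 -m inch '[[[0.5,0,0.5,0,0,0,1],[0,0,0,0,0,0,1],[0,0,0,0,0,0,1]]]'
python3 w.py w6; python3 - <<'E'
from h import *
from plant import robot
s=robot.read_state();p,R=goal([.6445,.0597,.2030],-8,45);delta(s,p,R)
c=robot.read_camera("scene");cv2.imwrite("pics/s6.png",c["image"])
k=cv2.resize(c["image"][190:270,255:355],(750,600),interpolation=cv2.INTER_CUBIC);cv2.imwrite("pics/m6.png",k)
E
```

```text
t: 7.6
tool_pos: [0.6517, 0.0586, 0.1908]
orientation: [2.849, -0.194, 1.181]
force: [-0.9, -0.6, -2.9]
opening: 0.0642
t: 7.9
tool_pos: [0.6564, 0.0582, 0.1897]
orientation: [2.85, -0.191, 1.179]
force: [-0.3, 0.3, -2.7]
opening: 0.064
cam [0.594 0.066 0.363] [0.6564 0.0582 0.1897] 7.9 [ 0.11 -0.32  2.17 -0.33  0.55  2.03] [-0.27  0.34 -2.68]
shift cm [0.1  0.03 0.12]
turn deg [-0.22  0.04  0.27]
```

View pics/m6.png

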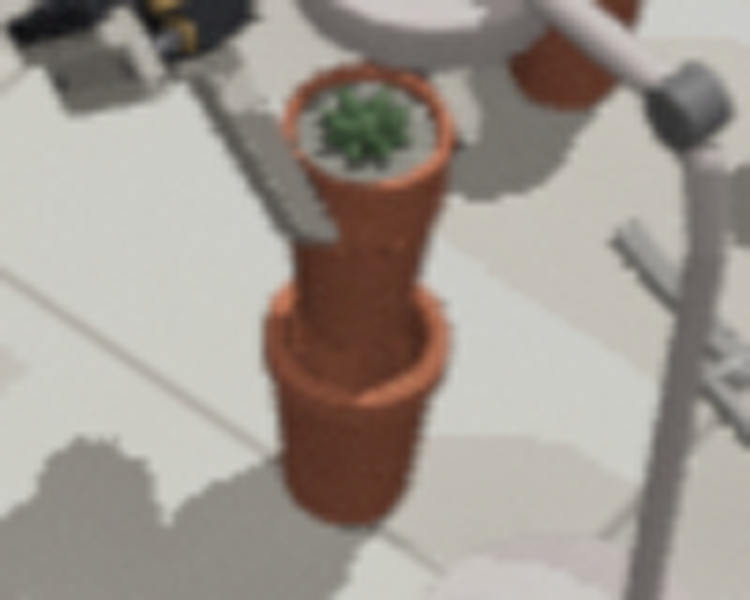

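```bash
python3 - <<'E'
from h import *
S=C("scene0")
print("pot",S.ray((303.8,206.3),.2157),"cover",S.ray((302.3,234.3),.096))
print(S.pix([.6441,.0594,.2157]))
E
```

```text
pot [0.64101131 0.06116221 0.2157    ] cover [0.64386809 0.05916087 0.096     ]
[304.2796805  207.19080469]
```

```bash

python3 -m inch '[[[0.15,0.1,0.15,0,0,0,1],[0,0,0,0,0,0,1],[-0.35,0,0.35,0,0,0,1],[-0.4,0,0.4,0,0,0,1],[-0.4,0,0.4,0,0,0,1]]]'
python3 -m inch '[[[-0.4,0,0.4,0,0,0,1],[-0.4,0,0.4,0,0,0,1],[-0.2,0,0.2,0,0,0,1],[0,0,0,0,0,0,1]]]'
python3 - <<'E'
from h import *
from plant import robot
s=robot.read_state();p,R=goal([.6451,.0592,.1653],-8,45);delta(s,p,R);print("pot z",s["tool_pos"][2]-.0819,s["force"].round(2),s["wrist_torque"].round(3))
E
```

```text
t: 8.5
tool_pos: [0.6586, 0.0569, 0.1729]
orientation: [2.85, -0.19, 1.179]
force: [-0.2, -0.1, -3.8]
opening: 0.064
t: 8.9
tool_pos: [0.6584, 0.0569, 0.1585]
orientation: [2.85, -0.189, 1.178]
force: [-0.6, -0.6, -2.2]
opening: 0.0639
shift cm [-0.47 -0.04  0.47]
turn deg [-0.22  0.08  0.31]
pot z 0.07660402092086568 [-0.63 -0.58 -2.18] [ 0.101  0.699 -0.022]
```

```bash

python3 -m inch '[[[-0.14,0,0.14,0,0,0,1],[-0.14,0,0.14,0,0,0,1],[-0.14,0,0.14,0,0,0,1],[0,0,0,0,0,0,1]]]'
python3 -m inch '[[[-0.14,0,0.14,0,0,0,1],[-0.07,0,0.07,0,0,0,1],[0,0,0,0,0,0,1]]]'
python3 -m inch '[[[-0.07,0,0.07,0,0,0,1],[-0.07,0,0.07,0,0,0,1],[0,0,0,0,0,0,1]]]'
```

```text
t: 9.3
tool_pos: [0.6586, 0.0569, 0.1533]
orientation: [2.85, -0.19, 1.179]
force: [-0.0, 0.5, -2.5]
opening: 0.064
t: 9.6
tool_pos: [0.6587, 0.0569, 0.1504]
orientation: [2.85, -0.19, 1.179]
force: [0.1, 0.0, -3.4]
opening: 0.0642
t: 9.9
tool_pos: [0.6587, 0.0569, 0.1484]
orientation: [2.85, -0.19, 1.18]
force: [0.1, -0.2, -2.5]
opening: 0.0637
```

```bash

python3 -m inch '[[[-0.1,0,0.1,0,0,0,1],[-0.07,0,0.07,0,0,0,1],[0,0,0,0,0,0,1]]]'
python3 -m inch '[[[-0.07,0,0.07,0,0,0,1],[-0.07,0,0.07,0,0,0,1],[0,0,0,0,0,0,1]]]'
```

```text
t: 10.2
tool_pos: [0.6586, 0.057, 0.1459]
orientation: [2.85, -0.189, 1.179]
force: [-0.3, -0.1, -2.8]
opening: 0.0638
t: 10.5
tool_pos: [0.6587, 0.0569, 0.144]
orientation: [2.85, -0.189, 1.179]
force: [-0.6, 0.3, -3.2]
opening: 0.0638
```

```bash

python3 -m inch '[[[-0.07,0,0.07,0,0,0,1],[-0.07,0,0.07,0,0,0,1],[0,0,0,0,0,0,1]]]'
```

```text
t: 10.8
tool_pos: [0.6587, 0.0569, 0.142]
orientation: [2.85, -0.19, 1.179]
force: [-0.4, 0.8, -2.4]
opening: 0.0642
```

```bash

python3 -m inch '[[[-0.07,0,0.07,0,0,0,1],[-0.07,0,0.07,0,0,0,1],[0,0,0,0,0,0,1]]]'
```

```text
t: 11.1
tool_pos: [0.6587, 0.0569, 0.14]
orientation: [2.85, -0.189, 1.179]
force: [0.8, -1.2, -3.1]
opening: 0.0644
```

```bash

python3 -m inch '[[[-0.07,0,0.07,0,0,0,1],[-0.07,0,0.07,0,0,0,1],[0,0,0,0,0,0,1]]]'
```

```text
t: 11.4
tool_pos: [0.6587, 0.0569, 0.1381]
orientation: [2.85, -0.189, 1.179]
force: [0.4, 0.3, -2.6]
opening: 0.0641
```

```bash

python3 -m inch '[[[-0.07,0,0.07,0,0,0,1],[-0.07,0,0.07,0,0,0,1],[0,0,0,0,0,0,1]]]'
```

```text
t: 11.7
tool_pos: [0.6587, 0.0569, 0.1361]
orientation: [2.85, -0.189, 1.179]
force: [-0.0, 0.5, -3.0]
opening: 0.064
```

```bash

python3 -m inch '[[[-0.07,0,0.07,0,0,0,1],[-0.07,0,0.07,0,0,0,1],[0,0,0,0,0,0,1]]]'
```

```text
t: 12.0
tool_pos: [0.6588, 0.0571, 0.1343]
orientation: [2.85, -0.189, 1.18]
force: [-0.6, 1.9, -3.5]
opening: 0.0639
```

```bash

python3 -m inch '[[[-0.07,0,0.07,0,0,0,1],[-0.07,0,0.07,0,0,0,1],[0,0,0,0,0,0,1]]]'
```

```text
t: 12.3
tool_pos: [0.6588, 0.057, 0.1323]
orientation: [2.85, -0.19, 1.18]
force: [0.4, 2.1, -2.7]
opening: 0.0642
```

```bash

python3 -m inch '[[[-0.07,0,0.07,0,0,0,1],[-0.07,0,0.07,0,0,0,1],[0,0,0,0,0,0,1]]]'
```

```text
t: 12.6
tool_pos: [0.6588, 0.057, 0.1303]
orientation: [2.85, -0.189, 1.18]
force: [0.6, 1.9, -2.5]
opening: 0.0643
```

The +y force of about 2 N shows a one-sided touch on the −y side, so I'll ease the pot about 0.8 mm towards +y before going on down.

```bash

python3 -m inch '[[[0,-0.08,0,0,0,0,1],[0,0,0,0,0,0,1],[0,0,0,0,0,0,1]]]'
python3 -m inch '[[[-0.07,0,0.07,0,0,0,1],[0,0,0,0,0,0,1]]]'
```

```text
t: 12.9
tool_pos: [0.6588, 0.0577, 0.1302]
orientation: [2.85, -0.189, 1.179]
force: [-0.4, 0.5, -3.3]
opening: 0.0641
t: 13.1
tool_pos: [0.6588, 0.0577, 0.1292]
orientation: [2.85, -0.19, 1.179]
force: [-0.4, 0.4, -2.0]
opening: 0.0637
```

```bash

python3 -m inch '[[[-0.07,0,0.07,0,0,0,1],[0,0,0,0,0,0,1],[0,0,0,0,0,0,1]]]'
```

```text
t: 13.4
tool_pos: [0.6588, 0.0577, 0.1283]
orientation: [2.85, -0.19, 1.18]
force: [-0.1, 1.6, -3.3]
opening: 0.064
```

```bash

python3 -m inch '[[[-0.07,0,0.07,0,0,0,1],[0,0,0,0,0,0,1],[0,0,0,0,0,0,1]]]'
```

```text
t: 13.7
tool_pos: [0.6589, 0.0577, 0.1274]
orientation: [2.85, -0.19, 1.18]
force: [-0.5, 1.4, -3.7]
opening: 0.0638
```

```bash

python3 -m inch '[[[0,-0.05,0,0,0,0,1],[-0.07,0,0.07,0,0,0,1],[0,0,0,0,0,0,1],[0,0,0,0,0,0,1]]]'
```

```text
t: 14.1
tool_pos: [0.6589, 0.0582, 0.1263]
orientation: [2.85, -0.19, 1.179]
force: [-1.2, 0.3, -2.5]
opening: 0.0637
```

```bash

python3 -m inch '[[[-0.07,0,0.07,0,0,0,1],[0,0,0,0,0,0,1],[0,0,0,0,0,0,1]]]'
```

```text
t: 14.4
tool_pos: [0.6589, 0.0582, 0.1254]
orientation: [2.85, -0.19, 1.18]
force: [-2.1, 0.5, -2.2]
opening: 0.0643
```

```bash

python3 -m inch '[[[-0.07,0,0.07,0,0,0,1],[0,0,0,0,0,0,1],[0,0,0,0,0,0,1]]]'
```

```text
t: 14.7
tool_pos: [0.6589, 0.0582, 0.1244]
orientation: [2.85, -0.19, 1.18]
force: [-0.5, 0.2, -2.5]
opening: 0.0639
```

```bash

python3 -m inch '[[[-0.05,0,0.05,0,0,0,1],[0,0,0,0,0,0,1],[0,0,0,0,0,0,1]]]'
```

```text
t: 15.0
tool_pos: [0.659, 0.0582, 0.1237]
orientation: [2.85, -0.19, 1.18]
force: [-1.4, -0.2, -2.4]
opening: 0.0641
```

```bash

python3 -m inch '[[[-0.05,0,0.05,0,0,0,1],[0,0,0,0,0,0,1],[0,0,0,0,0,0,1]]]'
```

```text
t: 15.3
tool_pos: [0.6592, 0.0583, 0.1235]
orientation: [2.849, -0.189, 1.181]
force: [-0.8, 0.4, 0.5]
opening: 0.0641
```

Vertical force went from −2.5 to +0.5 N at pot z ≈ 41.6 mm, which matches the rest height expected for the 58 mm mouth (about 42 mm). I'll hold, then open.

```bash

python3 -m inch '[[[0,0,0,0,0,0,1],[0,0,0,0,0,0,1],[0,0,0,0,0,0,1]]]'
python3 - <<'E'
from h import *
from plant import robot
s=robot.read_state();print(s["force"].round(2),s["wrist_torque"].round(2),s["tool_pos"])
c=robot.read_camera("scene");cv2.imwrite("pics/s7.png",c["image"])
cv2.imwrite("pics/m7.png",cv2.resize(c["image"][190:270,255:355],(750,600),interpolation=cv2.INTER_CUBIC))
E
```

```text
t: 15.6
tool_pos: [0.6592, 0.0583, 0.1234]
orientation: [2.849, -0.189, 1.181]
force: [-0.7, -0.7, 2.5]
opening: 0.0642
[-0.72 -0.67  2.49] [-0.02  0.49 -0.06] [0.65920278 0.05825587 0.12344619]
```

View pics/m7.png

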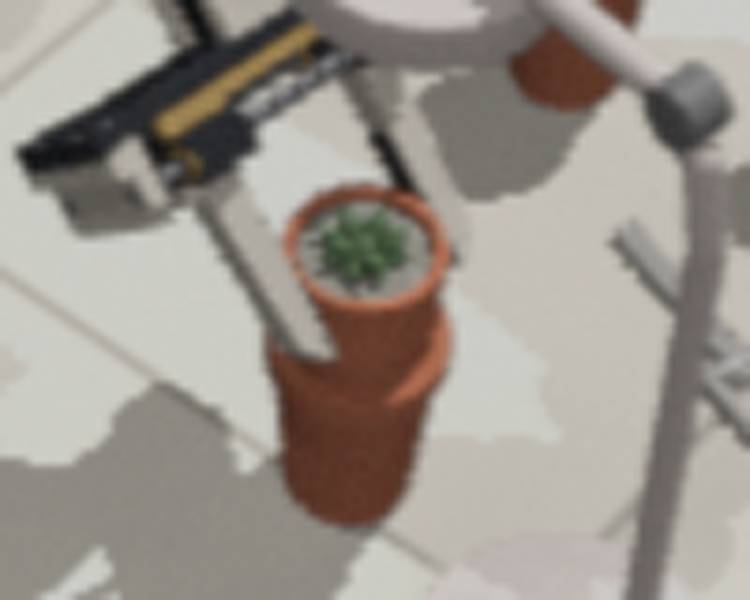

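The pot sits straight in the cover and neither has shifted; the pot rim is at crop (367,248) and the cover rim at (358,340). Next I open in stages and draw back along the finger axis.

```bash

python3 -m inch '[[[0,0,0,0,0,0,-0.4],[0,0,0,0,0,0,-0.45],[0,0,0,0,0,0,-0.6],[0,0,0,0,0,0,-0.8],[0,0,0,0,0,0,-1]]]'
python3 -m inch '[[[0,0,0,0,0,0,-1],[0,0,0,0,0,0,-1],[0,0,-0.5,0,0,0,-1],[0,0,-1.5,0,0,0,-1],[0,0,-2,0,0,0,-1]]]'
python3 -m inch '[[[0,0,-2,0,0,0,-1],[0,0,-2,0,0,0,-1],[0,0,-2,0,0,0,-1],[0,0,-2,0,0,0,-1],[0,0,-2,0,0,0,-1]]]'
python3 -m inch '[[[0,0,-1,0,0,0,-1],[0,0,0,0,0,0,-1],[0,0,0,0,0,0,-1]]]'
python3 w.py w8;python3 - <<'E'
from plant import robot
from h import *
c=robot.read_camera("scene");W=C("w8")
k=cv2.resize(c["image"][170:270,240:365],(500,400),interpolation=cv2.INTER_CUBIC)
w=cv2.resize(W.im[80:340,180:380],(300,390));w=cv2.copyMakeBorder(w,0,10,0,0,0)
cv2.imwrite("pics/m8.png",np.hstack([k,w]));np.save("pics/s8.npy",c["image"])
c=robot.read_camera("top");cv2.imwrite("pics/t8.png",c["image"])
a=C("top0").im;h=lambda i:(lambda q:((q[...,0]<14)|(q[...,0]>172))&(q[...,1]>120)&(q[...,2]>40))(cv2.cvtColor(i,cv2.COLOR_BGR2HSV))
print([np.round([np.mean(v) for v in np.where(h(i)[190:240,140:190])],2) for i in(a,c["image"])])
a=a[195:206,250:285];b=c["image"][195:206,250:285];print(cv2.absdiff(a,b).mean())
E
```

```text
t: 16.15
tool_pos: [0.659, 0.0582, 0.1231]
orientation: [2.85, -0.19, 1.18]
force: [-0.5, 0.0, 0.4]
opening: 0.0856
t: 16.65
tool_pos: [0.6301, 0.0619, 0.1508]
orientation: [2.85, -0.19, 1.177]
force: [-0.6, 0.4, -0.3]
opening: 0.0929
t: 17.15
tool_pos: [0.5601, 0.0716, 0.2229]
orientation: [2.85, -0.189, 1.18]
force: [1.0, 0.1, -0.5]
opening: 0.0932
t: 17.45
tool_pos: [0.554, 0.0725, 0.2294]
orientation: [2.849, -0.189, 1.181]
force: [-0.3, -0.2, 0.1]
opening: 0.0933
cam [0.491 0.08  0.402] [0.554  0.0725 0.2294] 17.45 [ 0.19 -0.72  2.36 -0.33  0.77  2.04] [-0.35 -0.18  0.05]
[array([23.89, 23.27]), array([24.88, 23.38])]
18.256277056277057
```

View pics/m8.png

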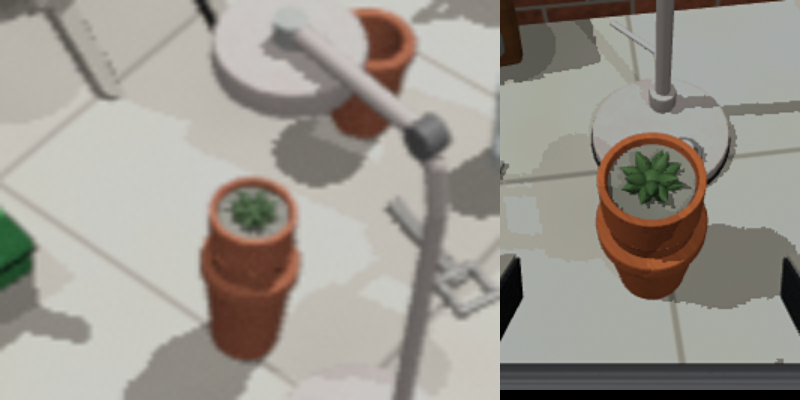

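The pot is released and upright in the cover, with the hand clear. In the scene crop its rim is at (253,211) and the cover rim at (249,262). I'll run one numeric check and then hand in.

```bash
python3 - <<'E'
from plant import robot
from h import *
S=C("scene0");W=C("w8")
print("rim scene",S.ray((303.,222.5),.1497),"cover",S.ray((302.,234.3),.096))
# wrist crop: rim cols 597..707 -> x(1.5), rows 133..227
print("rim wrist",W.ray((180+(652-500)/1.5,80+181/1.5),.1497),"cover cols",W.ray((180+(652-500)/1.5,80+222/1.5),.096))
robot.close_job()
E
```

```text
rim scene [0.64339957 0.05927353 0.1497    ] cover [0.64319051 0.05857943 0.096     ]
rim wrist [0.63939849 0.05968025 0.1497    ] cover cols [0.63920218 0.05956327 0.096     ]
the job is handed in; nothing more can be done
```

The succulent is standing upright in the cover pot under the lamp, released, and the job is handed in at about 17.5 s of the 48 s allowed. No verdict is reported, so these are my own checks.

I gripped the collar with the hand slanted 45° and brought it in under the lamp head from the robot's side. I lowered it in 0.5–2 mm steps and twice eased it sideways when I felt a one-sided touch. I stopped when the vertical force turned from about −2.5 N to +0.5 N, then opened and drew back.

- **Rest height:** the pot's underside came to rest about 42 mm above the ledge, which fits the 58 mm mouth (`cover_b`).
- **Contact force:** it settled at about +2.5 N while I held, so roughly 5 N between pot and cover, well under 30 N.
- **Centring and tilt:** after release, the pot rim is within about 1 mm of the cover's centre in both the scene and wrist views, which also means it is upright. The two cameras disagree by about 4 mm in absolute x. This does not affect the centring, because I compared pot and cover within each view.
- **Cover pots:** the cover under the lamp is within 1–2 mm of where it stood. The other cover's colour centroid moved about 1 px (roughly 2 mm) between top views, which I take to be a change in shadow, as nothing came near it.
- **Inconclusive check:** a plain pixel difference around the cover in the top view was useless, because the shadows and the pot now in it had changed the picture.
- **Lamp and bystanders:** I felt no bump on the lamp. The bystanders were checked only by eye where they were in view, and none looked moved.

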